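# Pin the sliding candle bar into the fork of the table centrepiece

### The arm

A 7-joint arm with a two-finger parallel gripper is mounted at the origin on the work surface. World frame = base frame: x ahead of the robot, y to its left, z up, the work surface at z = 0. Lengths are in m, angles in rad, forces in N, time in s.
With the tool pointing down it reaches from about 0.425 to 0.925 m from the base axis. Payload 6.8 kg.
Tool frame: the origin (TCP) lies between the finger pads; the fingertips stand r.tcp_to_tips ahead of it and the grasp point (between the pads) is the TCP (r.tcp_to_tips is the distance from the TCP to the fingertips, in m); z points along the fingers, y is the line along which they close (so a half turn about z gives the same grasp; the last joint's range is limited). The gripper opens to 85 mm and grips with 20 to 120 N. Pads are 22 mm wide; open, the fingers measure 114 mm over their backs; the gripper's body (76 mm by 85 mm) begins 54 mm behind the grasp point. The pads swing forward as they close: fully open they stand 13 mm farther back than shut.
Start: joints at [-1.276, 0.477, 0.022, 1.555, -0.011, 1.109, -0.083], TCP at [0.265, 0.621, 0.25] pointing down, gripper open.
Joint ranges: [-2.96, 2.96], [-0.34, 2.1], [-1.41, 1.46], [0.24, 2.44], [-1.37, 4.51], [0.17, 1.92], [-2.96, 2.96]. Speed limits (rad/s): [2.39, 2.39, 3.14, 3.14, 3.14, 3.14, 3.14].

### API

Orientations are given as a rotation vector (axis times angle).
In Python, from bench import r gives the robot as it stands.
- The arm moves only by the tool servo_tool, never from a script. Its argument "commands" is a list of rows, each a list of 2 entries, a list of its own where there are three numbers: the shift along the tool's x, y, z normalised to -1 to 1, where 1 is 250 mm, then the turn, a rotation vector about the tool's x, y, z normalised to -1 to 1, where 1 is 90 degrees. In form: [[[dx, dy, dz], [ax, ay, az]], ...]. A call has 1 to 20 rows; each row is the pose to reach, as a shift and turn from the pose commanded when the call began, along the tool's axes at that moment; what a row does not reach only later rows make up. A row lasts 1/10 s, in which the tool goes at most 50 mm and 8.59 degrees, less where a joint would pass 70% of its speed; a pose out of reach is approached as far as the arm can. A call with a number of a shift or a turn outside -1 to 1 is refused whole. A call with a gripper value outside its range is refused whole. "claw" is the closure, from 0 (fully open) to 1 (shut), set as the call begins (left out, the last holds). The fingers move at their own pace and stop on an object; "squeeze" is the grip in N (left out, the last holds). Time passes only in rows, so rows that repeat a pose let the fingers close. It gives the time, the measured TCP pose, the force, the opening and the grip force at its end, in the units of the state.
- r.get_obs(): the state, without advancing time (a new reading comes with each control period).
- r.grab_frame(name): name is "scene" or "top" or "wrist"; returns (picture, depth): 400x640x3 uint8, red, green, blue; 400x640 float32, m along the optical axis (not along the pixel's ray), 0 where there is no reading.
- r.camera_model(name): a dict with "fx", "fy", "cx", "cy" (pixels), "k1" (the pictures are not rectified: a ray, as slopes to the right and down, at radius r is drawn at 1 + k1 r^2 times it, then the intrinsics apply), "extrinsics" (4x4, takes a point from camera to world coordinates); the wrist camera has in their place "hand_eye" (4x4, takes a point from camera to tool coordinates, whose origin is the TCP and whose axes are the flange's). Camera axes: x right, y down, z forward; pixel columns grow to the right and rows downward; lengths in m; the calibration is good to about 2 mm. A picture is of the moment at which its call begins: read the wrist's pose just before it. camera_model takes no time and is no camera call.
- r.hand_in(): hands the job in; it is judged then, once.
Trained networks look in the newest picture that a camera, given by its name, has taken for a name from the list of things; names that differ only in an ending like _2 or _b are one class to them, and where a whole thing is asked for, a point or a joint stands for the part that bears it (a point fixed in the world has none). Each returns a list of dicts, best first, with "confidence" (0 to 1); they miss things now and then, are a little off and sometimes report something else, mostly with a low value. They report only what shows in the picture. A call takes as long as a camera call.
- r.boxes_of(camera, target): "uv" ([column, row] in pixels, amid what is visible of it).
- r.mark_of(camera, target): "uv" ([column, row] in pixels: a listed point, or the origin of a listed thing).
The state is a dict: "clock": time; "joints": joint angles; "qvel": joint speeds; "tau": joint torques, N m; "tcp_pos": TCP position; "orientation": TCP orientation; "contact_force": force on the tool from outside, world axes, zero at the start; "moment": the same for the moment, N m; "grip_width": finger opening in m; "gripper_force": force on a finger pad.
Only numpy, scipy, OpenCV 4.12 (cv2) and the standard library are available. Lean on these libraries where they do the work, as an engineer would, in place of code of your own. Each camera call takes 0.05 s, during which the arm holds its last target. There are 200 camera calls.

### The job

Close up the candle centrepiece for the dinner: slide the candle bar along its channel until its eye is fully home between the two cheeks of the fork, then take the headed pin out of its parking block and push it down through fork, eye and fork against the spring balls (about 10 N) until its head sits on the upper cheek. Leave the tumbler, the dish and the taper candle standing where they are, within 25 mm.

Things in the scene. Friction and masses are not known exactly. Their poses are not given: they have to be found in the camera images.
- stand: Fixed steel centrepiece: base plate 360 x 100 x 10 mm, on it a guide channel (48 mm wide, lips end 48 mm above the table) along local x, and at the +x end a fork: two level cheeks 44 x 46 x 10 mm (undersides 30 and 52 mm up), joined by an upright at +x, open to -x. Origin: centre of the base's underside; z up, +x is the way the bar slides to close.
- fork_hole (a point): Centre of the hole's mouth on top of the fork's upper cheek, 62 mm above the table, 140 mm from the stand's origin along its +x; z up along the hole. Both cheeks have this upright 14 mm hole, mouth chamfered 1.5 mm. Two spring balls in the lower hole hold the shank: a pin let go there stops about 17 mm short and takes about 10 N to push home.
- bar (a joint): Travel of the candle bar in its channel, m. 0 = drawn back, its eye 100 mm short of the fork hole; 0.100 = fully home against the stop, its hole in line with the fork holes. Friction about 2 N; it stays where it is left.
- bar_eye (a point): Centre of the 14 mm hole in the eye at the front end of the candle bar (steel, 32 mm wide, 8 mm thick), on its top face 50 mm above the table. The bar moves along the stand's +x. It carries a fixed cream pillar candle (50 mm diameter on a 58 mm dish, top 111 mm above the table) 85 mm behind the eye.
- bar_post (a point): Grip post at the rear end of the candle bar, 170 mm behind the eye: upright dark rod of 14 mm diameter with an 18 mm cap, from 50 to 90 mm above the table. This point is on its axis, 75 mm above the table. Good for gripping across the bar, or for pushing from behind.
- pin: Loose steel headed pin, about 90 g, upright: shank 12 mm diameter, 45 mm long, tapered nose (6 mm at the tip, full size 8 mm up); above it the head, a flange 24 mm diameter, 6 mm thick; then a round grip 16 mm diameter, 30 mm long. Total 81 mm. Origin at the tip of the nose, z along the pin towards the grip.
- pin_head (a point): Centre of the underside of the pin's head, 45 mm above the tip along the pin. Starts 55 mm above the table, on the parking block.
- block: Fixed dark steel parking block 50 x 50 x 55 mm with a loose 15.5 mm upright hole through its middle, in which the pin stands with its head on the block's top. Origin: centre of the underside.
- taper: Bystander: square clear glass holder 48 x 48 x 45 mm with an upright cream taper candle of 22 mm diameter, top 130 mm. Loose. Origin: centre of the underside.
- tumbler: Bystander: drinking glass, 72 mm wide, 85 mm high. Loose. Origin: centre of the underside.
- dish: Bystander: small white dish, 100 mm wide, 30 mm high. Loose. Origin: centre of the underside.

How it is judged:
By the outcome, as a careful person would: the job done as asked, in the order asked, and still so for the second after the job is handed in, with the robot touching nothing.
It also fails if it takes over 58 s, if anything falls off the work surface, if the arm or the gripper's body presses on something with over 40 N, if the wrist force passes 120 N, or if a joint passes its speed limit or range.

## Working session

There is one attempt and no reset: what is moved stays moved. The work goes in short steps, Python scripts to look and compute and a tool call to move; the robot and the scene stay as the last step left them, time stands still between calls to the robot, and variables do not carry over. Pictures are saved under pics/ and viewed, at most 12 in all, crops included, and the job is handed in when it is done.

Besides the shell and the picture viewer there is one more tool, called after "Request:" as name(argument=value, ...) on one line, values as JSON. servo_tool: Moves the arm, as the interface text tells. Scaled input: -1 to 1 covers 250 mm each way for a shift and 90 degrees each way for a turn. Its arguments: {"type":"object","properties":{"commands":{"type":"array"},"claw":{"type":"number"},"squeeze":{"type":"number"}},"required":["commands"]}

```bash
mkdir -p pics; cat > h.py <<'E'
import numpy as np, cv2
from scipy.spatial.transform import Rotation as R
from bench import r
def ray(cam,uv,obs=None):
    m=r.camera_model(cam); K=np.array([[m['fx'],0,m['cx']],[0,m['fy'],m['cy']],[0,0,1.]])
    p=cv2.undistortPoints(np.array([[uv]],float),K,np.array([m['k1'],0,0,0.]))[0,0]
    if cam=='wrist':
        T=np.eye(4);T[:3,:3]=R.from_rotvec(obs['orientation']).as_matrix();T[:3,3]=obs['tcp_pos'];T=T@np.array(m['hand_eye'])
    else: T=np.array(m['extrinsics'])
    return T[:3,3],T[:3,:3]@np.array([p[0],p[1],1.])
def atz(o,d,z): return o+d*(z-o[2])/d[2]
def tri(rays):
    A=0;b=0
    for o,d in rays:
        d=d/np.linalg.norm(d);P=np.eye(3)-np.outer(d,d);A=A+P;b=b+P@o
    x=np.linalg.solve(A,b)
    return x,[np.linalg.norm(np.cross(x-o,d/np.linalg.norm(d))) for o,d in rays]
def rgb(n,im): cv2.imwrite('pics/'+n,cv2.cvtColor(im,cv2.COLOR_RGB2BGR))
E
python3 - <<'E'
from h import *
np.set_printoptions(precision=4,suppress=True)
o=r.get_obs();print(o['clock'],o['tcp_pos'],o['orientation'],o['grip_width'],r.tcp_to_tips)
for c in ('scene','top'):
    im,d=r.grab_frame(c);rgb(c+'0.png',im)
ray_={}
for t in ['fork_hole','bar_eye','bar_post','pin_head','pin','block','stand','taper','tumbler','dish']:
    rs=[]
    for c in ('scene','top'):
        l=r.mark_of(c,t)
        for k in l[:2]: print(t,c,np.round(k['uv'],1),round(k['confidence'],2))
        if l: rs.append(ray(c,l[0]['uv']))
    if len(rs)==2: print('   ',*tri(rs))
print(r.get_obs()['clock'])
E
```

```text
0.0 [0.2644 0.6204 0.2493] [-0.6283 -3.0779  0.0029] 0.085208802924065 0.019
fork_hole scene [277.6 157.7] 0.82
fork_hole top [315.3 291.6] 0.83
    [0.4036 0.013  0.0681] [np.float64(0.001308595954255924), np.float64(0.0013085959542559994)]
bar_eye top [319.6 248.8] 0.8
bar_post scene [160.3 242.3] 0.68
bar_post scene [331.6 216.9] 0.56
bar_post top [324.1 173.4] 0.87
    [ 0.6408 -0.1731  0.2167] [np.float64(0.1735767772732992), np.float64(0.1735767772732992)]
pin_head scene [151.1 232.3] 0.62
pin_head top [483.9 273. ] 0.56
    [ 0.4526 -0.3559  0.0526] [np.float64(0.0017624311562362523), np.float64(0.0017624311562362297)]
pin scene [160.9 243.5] 0.65
pin top [477.6 269.9] 0.41
    [ 0.4595 -0.3505  0.0131] [np.float64(0.0017798184547095433), np.float64(0.0017798184547094785)]
block scene [161.2 243.8] 0.68
block top [474.4 269.9] 0.83
block top [173.2 241.8] 0.54
    [ 0.4583 -0.3475  0.0087] [np.float64(0.0011688011573700952), np.float64(0.0011688011573699863)]
stand scene [305.8 207.4] 0.82
taper scene [389.7 152.9] 0.79
taper scene [301.5 208.4] 0.67
taper top [176.7 241. ] 0.59
    [0.507  0.3355 0.0071] [np.float64(0.0018344389244862999), np.float64(0.0018344389244862043)]
tumbler scene [425.7 183.1] 0.86
tumbler top [183.6 175.5] 0.78
    [0.6609 0.3297 0.0067] [np.float64(9.203060748815272e-05), np.float64(9.203060748814193e-05)]
dish scene [214.6 311.3] 0.79
dish top [456.1 171.7] 0.73
dish top [477.5 269.2] 0.48
    [ 0.6865 -0.31   -0.0028] [np.float64(0.0009852740061228006), np.float64(0.000985274006122832)]
1.1
```

View pics/scene0.png

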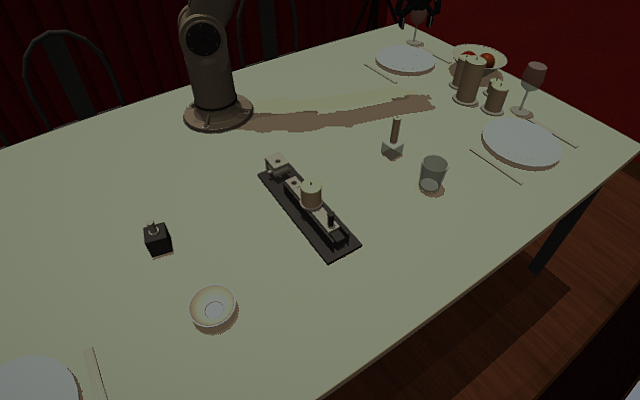

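View pics/top0.png

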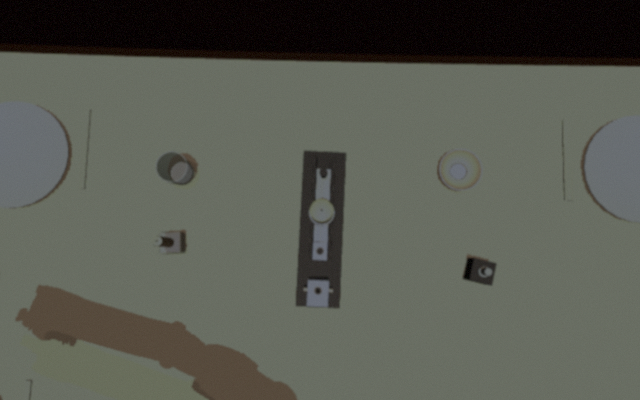

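```bash
python3 - <<'E'
from h import *
np.set_printoptions(precision=4,suppress=True)
T=lambda a,b:tri([ray('scene',a),ray('top',b)])
print('post',*T((331.6,216.9),(324.1,173.4)))
for n,uv,z in [('fork',(315.3,291.6),.062),('eye',(319.6,248.8),.05),('post',(324.1,173.4),.075),('pinhead',(483.9,273),.055)]:
    print(n,atz(*ray('top',uv),z))
for c in('scene','top'):print(c,r.camera_model(c)['extrinsics'])
print(r.camera_model('wrist')['hand_eye'])
E
```

```text
post [0.6631 0.0031 0.0768] [np.float64(0.0021180416986395323), np.float64(0.002118041698639587)]
fork [0.4038 0.0143 0.062 ]
eye [0.4969 0.0074 0.05  ]
post [0.6623 0.0013 0.075 ]
pinhead [ 0.4531 -0.3534  0.055 ]
scene [[ 0.5579  0.5945 -0.5791  1.1222]
 [ 0.8299 -0.403   0.3859 -0.3408]
 [-0.0039 -0.6959 -0.7182  0.7346]
 [ 0.      0.      0.      1.    ]]
top [[ 0.024  -0.9936  0.1104  0.4741]
 [-0.9997 -0.0237  0.0041 -0.0051]
 [-0.0015 -0.1105 -0.9939  1.1797]
 [ 0.      0.      0.      1.    ]]
[[ 0.0011 -0.9569 -0.2904  0.0739]
 [ 1.      0.001   0.0005  0.0001]
 [-0.0002 -0.2904  0.9569 -0.1249]
 [ 0.      0.      0.      1.    ]]
```

The scene view shows the stand with its fork at (277,158) nearest the robot, the eye behind it and the post at (331,217). The block and pin are at (157,238), and the dish and tumbler are clear of the work. The top view agrees: fork hole (317,291), eye (320,250), post (324,173), pin (485,271). The fork is about 0.404 m from the base, slightly inside the tool-down reach, so I expect to tilt the tool for the insertion.

Request:
servo_tool(commands=[[[-0.2, -0.18, 0], [0, 0, 0]], [[-0.35, -0.32, 0], [0, 0, 0]], [[-1, -0.9, 0], [0, 0, 0]], [[-1, -0.9, 0], [0, 0, 0]], [[-1, -0.9, 0], [0, 0, 0]], [[-1, -0.9, 0], [0, 0, 0]], [[-1, -0.9, 0], [0, 0, 0]], [[-1, -0.9, 0], [0, 0, 0]], [[-1, -0.9, 0], [0, 0, 0]]])

```text
clock: 2.0
tcp_pos: [0.4068, 0.3155, 0.2506]
orientation: [0.632, 3.077, 0.001]
contact_force: [-0.4, 0.5, 0.5]
grip_width: 0.0856
gripper_force: 0.0
```

Request:
servo_tool(commands=[[[-1, -0.9, 0.2], [0, 0, -0.224]], [[-1, -0.9, 0.2], [0, 0, -0.224]], [[-1, -0.9, 0.2], [0, 0, -0.224]], [[-1, -0.9, 0.2], [0, 0, -0.224]], [[-1, -0.9, 0.2], [0, 0, -0.224]], [[-1, -0.9, 0.2], [0, 0, -0.224]], [[-1, -0.9, 0.2], [0, 0, -0.224]], [[-1, -0.9, 0.2], [0, 0, -0.224]], [[-1, -0.9, 0.2], [0, 0, -0.224]], [[-1, -0.9, 0.2], [0, 0, -0.224]], [[-1, -0.9, 0.2], [0, 0, -0.224]]])

```text
clock: 3.1
tcp_pos: [0.548, 0.0136, 0.2004]
orientation: [-0.074, -3.141, -0.001]
contact_force: [-0.2, -0.2, -0.3]
grip_width: 0.0855
gripper_force: 0.0
```

```bash
cat > look.py <<'E'
from h import *
import sys,json
np.set_printoptions(precision=4,suppress=True)
H=dict(fork_hole=.062,bar_eye=.05,bar_post=.075,pin_head=.055,pin=.01,block=0,stand=0)
o=r.get_obs();print(o['clock'],np.array(o['tcp_pos']),np.array(o['orientation']),np.array(o['joints']))
im,d=r.grab_frame('wrist');rgb(sys.argv[1]+'.png',im)
out={}
for t in sys.argv[2:]:
    for k in r.mark_of('wrist',t)[:2]:
        R_=ray('wrist',k['uv'],o);out.setdefault(t,[a.tolist() for a in R_])
        print(t,np.round(k['uv'],1),round(k['confidence'],2),atz(*R_,H[t]))
json.dump(out,open(sys.argv[1]+'.json','w'))
E
python3 look.py w1 fork_hole bar_eye bar_post
```

```text
3.1 [0.548  0.0136 0.2004] [-0.0738 -3.1407 -0.0015] [-0.3493  0.3293  0.2599  1.926  -0.1076  0.8993  1.4881]
bar_eye [309.8 124.4] 0.95 [0.4939 0.0103 0.05  ]
bar_post [309.6 317.7] 0.64 [0.6641 0.0017 0.075 ]
```

View pics/w1.png

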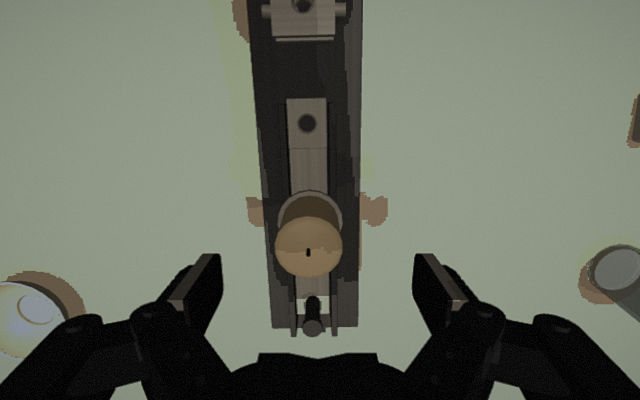

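The wrist view shows the fork hole at (303,5), the eye hole at (308,123) and the post cap at (312,325). The eye and post come out 170 mm apart, as stated. Next I go over the post, then down, and grip it.

Request:
servo_tool(commands=[[[-0.2, -0.01, 0], [0, 0, 0]], [[-0.4, -0.025, 0], [0, 0, 0]], [[-0.464, -0.025, 0.1], [0, 0, 0]], [[-0.464, -0.025, 0.25], [0, 0, 0]], [[-0.464, -0.025, 0.38], [0, 0, 0]], [[-0.464, -0.025, 0.46], [0, 0, 0]], [[-0.464, -0.025, 0.5], [0, 0, 0]], [[-0.464, -0.025, 0.5], [0, 0, 0]]])

```text
clock: 4.1
tcp_pos: [0.6629, -0.0008, 0.0741]
orientation: [-0.079, -3.138, 0.0]
contact_force: [0.4, 0.6, -0.0]
grip_width: 0.0857
gripper_force: 0.0
```

Request:
servo_tool(commands=[[[0, 0, 0], [0, 0, 0]], [[0, 0, 0], [0, 0, 0]], [[0, 0, 0], [0, 0, 0]], [[0, 0, 0], [0, 0, 0]], [[0, 0, 0], [0, 0, 0]], [[0, 0, 0], [0, 0, 0]], [[0, 0, 0], [0, 0, 0]], [[0, 0, 0], [0, 0, 0]]], claw=1, squeeze=40)

```text
clock: 4.9
tcp_pos: [0.6645, 0.0035, 0.0765]
orientation: [0.075, 3.139, 0.008]
contact_force: [-1.2, 8.0, 5.3]
grip_width: 0.0156
gripper_force: 38.8
```

Request:
servo_tool(commands=[[[0.05, 0.012, 0], [0, 0, 0]], [[0.12, 0.012, 0], [0, 0, 0]], [[0.2, 0.012, 0], [0, 0, 0]], [[0.27, 0.012, 0], [0, 0, 0]], [[0.33, 0.012, 0], [0, 0, 0]], [[0.37, 0.012, 0], [0, 0, 0]], [[0.37, 0.012, 0], [0, 0, 0]], [[0.37, 0.012, 0], [0, 0, 0]]])

```text
clock: 5.7
tcp_pos: [0.5768, 0.0057, 0.0774]
orientation: [0.081, 3.129, -0.001]
contact_force: [10.4, -3.3, -1.7]
grip_width: 0.0158
gripper_force: 40.4
```

Request:
servo_tool(commands=[[[0.01, 0, 0], [0, 0, 0]], [[0.02, 0, 0], [0, 0, 0]], [[0.03, 0, 0], [0, 0, 0]], [[0.036, 0, 0], [0, 0, 0]], [[0.036, 0, 0], [0, 0, 0]], [[0.036, 0, 0], [0, 0, 0]]])

```text
clock: 6.3
tcp_pos: [0.5751, 0.0058, 0.0784]
orientation: [0.081, 3.114, -0.001]
contact_force: [31.7, -4.8, -18.8]
grip_width: 0.0157
gripper_force: 39.5
```

```bash
python3 look.py w2 fork_hole bar_eye bar_post; python3 - <<'E'
from h import *
np.set_printoptions(precision=4,suppress=True)
for c in('scene','top'):
    im,d=r.grab_frame(c)
    if c=='scene':rgb('s2.png',cv2.resize(im[130:270,220:400],None,fx=4,fy=4,interpolation=3))
    for t in('bar_eye','fork_hole','bar_post'):
        for k in r.mark_of(c,t)[:2]:print(c,t,k['uv'],k['confidence'])
w=cv2.imread('pics/w2.png');s=cv2.imread('pics/s2.png')
cv2.imwrite('pics/c2.png',np.vstack([cv2.resize(w,(480,300)),cv2.resize(s,(480,300))]))
E
```

```text
6.3 [0.5751 0.0058 0.0784] [ 0.0808  3.1145 -0.0015] [-0.2964  0.5324  0.2266  1.9617 -0.1847  0.6411  1.5644]
bar_post [315.2 279.1] 0.68 [0.5786 0.005  0.075 ]
scene bar_eye [276.2, 162.7] 0.88
scene fork_hole [277.6, 158.0] 0.91
scene fork_hole [159.8, 244.7] 0.65
scene bar_post [310.5, 194.6] 0.89
top bar_eye [458.5, 173.2] 0.46
```

View pics/c2.png

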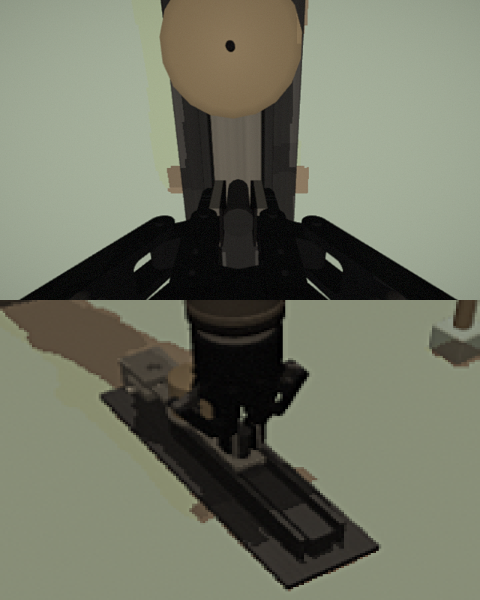

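The wrist view shows the post between the pads at (315,279), and the scene crop shows the bar run up to the fork. The force rose sharply, which suggests the stop. I'll release, back off and check the hole alignment from above.

Request:
servo_tool(commands=[[[-0.03, 0, 0], [0, 0, 0]], [[-0.03, 0, 0], [0, 0, 0]], [[-0.03, 0, 0], [0, 0, 0]], [[-0.03, 0, 0], [0, 0, 0]], [[-0.03, 0, 0], [0, 0, 0]], [[-0.03, 0, 0], [0, 0, 0]]], claw=0)

```text
clock: 7.5
tcp_pos: [0.5695, 0.0067, 0.0753]
orientation: [-0.08, -3.14, -0.0]
contact_force: [-0.3, -0.1, 0.6]
grip_width: 0.0854
gripper_force: 0.0
```

Request:
servo_tool(commands=[[[-0.02, 0, -0.1], [0, 0, 0]], [[0, 0, -0.25], [0, 0, 0]], [[0, 0, -0.4], [0, 0, 0]], [[0.15, 0, -0.5], [0, 0, 0]], [[0.3, 0, -0.52], [0, 0, 0]], [[0.4, 0, -0.52], [0, 0, 0]], [[0.4, 0, -0.52], [0, 0, 0]], [[0.4, 0, -0.52], [0, 0, 0]], [[0.4, 0, -0.52], [0, 0, 0]]])

```text
clock: 8.4
tcp_pos: [0.4711, 0.0118, 0.2055]
orientation: [0.08, 3.14, 0.0]
contact_force: [0.4, 0.4, -0.1]
grip_width: 0.0851
gripper_force: 0.0
```

```bash
python3 look.py w3 fork_hole bar_eye bar_post; python3 - <<'E'
import cv2
w=cv2.imread('pics/w3.png');cv2.imwrite('pics/w3c.png',cv2.resize(w[:260,200:440],None,fx=2.3,fy=2.3))
E
```

```text
8.4 [0.4711 0.0118 0.2055] [0.08   3.1396 0.    ] [-0.4026  0.1951  0.2781  2.0908 -0.0699  0.8632  1.4358]
fork_hole [311.7 111.4] 0.97 [0.4066 0.0108 0.062 ]
bar_post [314.9 307.9] 0.82 [0.5809 0.0044 0.075 ]
```

View pics/w3c.png

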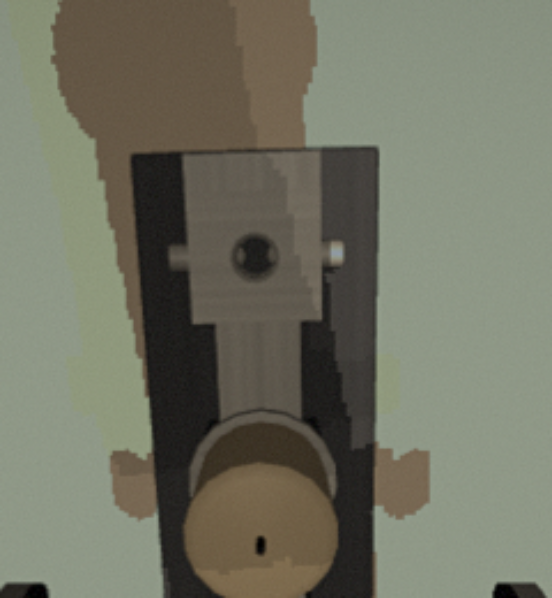

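```bash
python3 - <<'E'
from h import *
np.set_printoptions(precision=4,suppress=True,linewidth=200)
o=r.get_obs();im,d=r.grab_frame('wrist')
for i in range(2):
    rs=r.mark_of('wrist','bar_post');print([ (k['uv'],k['confidence']) for k in rs])
c=im[90:135,285:340];c=np.clip(c.astype(float)*3,0,255).astype(np.uint8)
p=im[280:340,285:345];p=np.clip(p.astype(float)*2.5,0,255).astype(np.uint8)
rgb('z3.png',np.hstack([cv2.resize(c,(400,400),interpolation=0),cv2.resize(p,(400,400),interpolation=0)]))
print(d[100:122:2,300:324:3])
E
```

```text
[([318.1, 310.5], 0.9)]
[([318.1, 310.5], 0.9)]
[[0.256  0.2562 0.2558 0.2566 0.2554 0.2553 0.2553 0.2555]
 [0.2556 0.2554 0.2564 0.2562 0.2569 0.2554 0.256  0.2566]
 [0.2575 0.2562 0.2575 0.3066 0.3069 0.2563 0.2559 0.2557]
 [0.2569 0.2588 0.3069 0.3062 0.3062 0.306  0.2573 0.2571]
 [0.2562 0.2586 0.3081 0.3075 0.3066 0.3071 0.2825 0.2563]
 [0.256  0.271  0.2828 0.3064 0.3073 0.3081 0.2805 0.2571]
 [0.2564 0.2728 0.2809 0.3091 0.3075 0.3089 0.2814 0.2592]
 [0.2576 0.2704 0.2823 0.3094 0.3082 0.3098 0.2811 0.2586]
 [0.2582 0.2613 0.308  0.3104 0.3096 0.     0.2857 0.2585]
 [0.2602 0.2593 0.2789 0.3103 0.3102 0.3106 0.2613 0.2588]
 [0.26   0.2595 0.2616 0.277  0.2832 0.2677 0.2605 0.2584]]
```

View pics/z3.png

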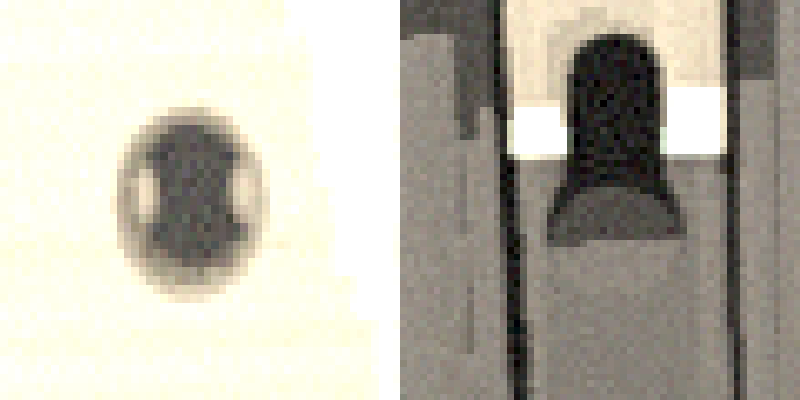

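The hole is clear right down to the base plate, with both balls visible at (304,111) and (318,111). There is no eye crescent, so the bar is home. Now I test a 15° inward tilt over the fork, to check reach and get a second view.

Request:
servo_tool(commands=[[[0.08, 0, 0], [0, 0.05, 0]], [[0.15, 0, 0], [0, 0.12, 0]], [[0.264, 0, 0.1], [0, 0.167, 0]], [[0.264, 0, 0.2], [0, 0.167, 0]], [[0.264, 0, 0.3], [0, 0.167, 0]], [[0.264, 0, 0.38], [0, 0.167, 0]], [[0.264, 0, 0.38], [0, 0.167, 0]], [[0.264, 0, 0.38], [0, 0.167, 0]]])

```text
clock: 9.55
tcp_pos: [0.4043, 0.015, 0.1105]
orientation: [-0.074, -2.878, -0.009]
contact_force: [0.2, 0.7, 0.5]
grip_width: 0.0857
gripper_force: 0.0
```

```bash
python3 look.py w4 fork_hole bar_eye
```

```text
9.55 [0.4043 0.015  0.1105] [-0.0736 -2.8778 -0.0092] [-0.3563  0.3902  0.2475  2.1431 -0.1755  0.8879  1.5344]
fork_hole [310.4 256.1] 0.9 [0.4053 0.0111 0.062 ]
bar_eye [311.5 256.5] 0.85 [0.4082 0.0114 0.05  ]
```

```bash
cat > to.py <<'E'
from h import *
import sys,json
o=r.get_obs();M=R.from_rotvec(o['orientation']).as_matrix()
for a in sys.argv[1:]:
    t=np.array(eval(a),float);print(a,np.round(M.T@(t-o['tcp_pos'])/.25,3))
print('up10mm',np.round(M.T@[0,0,.04],3),o['clock'])
E
python3 to.py .405,.015,.18 .453,-.17,.17 .453,-.354,.16 
python3 -c "
from h import *
import json
a=json.load(open('w3.json'));b=json.load(open('w4.json'))
print(tri([list(map(np.array,x['fork_hole'])) for x in(a,b)]))"
```

```text
.405,.015,.18 [ 0.071 -0.001 -0.266]
.453,-.17,.17 [-0.161 -0.73  -0.287]
.453,-.354,.16 [-0.208 -1.465 -0.258]
up10mm [ 0.01   0.    -0.039] 9.7
(array([0.40681466, 0.01079429, 0.05496928]), [np.float64(0.00010235901727492162), np.float64(0.00010235901727492026)])
```

Request:
servo_tool(commands=[[[0.03, 0, -0.12], [0, 0, 0]], [[0.06, -0.1, -0.25], [0, 0, 0]], [[0, -0.28, -0.27], [0, 0, 0]], [[-0.1, -0.47, -0.28], [0, 0, 0]], [[-0.161, -0.65, -0.287], [0, 0, 0]], [[-0.161, -0.8, -0.287], [0, 0, 0]], [[-0.161, -0.8, -0.287], [0, 0, 0]]])

```text
clock: 10.4
tcp_pos: [0.4508, -0.1939, 0.1704]
orientation: [-0.086, -2.88, -0.005]
contact_force: [-0.3, -0.1, -0.4]
grip_width: 0.0853
gripper_force: 0.0
```

Request:
servo_tool(commands=[[[-0.02, -0.2, 0.01], [0, 0, 0]], [[-0.03, -0.4, 0.02], [0, 0, 0]], [[-0.04, -0.55, 0.03], [0, 0, 0]], [[-0.047, -0.665, 0.03], [0, 0, 0]], [[-0.047, -0.665, 0.03], [0, 0, 0]], [[-0.047, -0.665, 0.03], [0, 0, 0]], [[-0.047, -0.665, 0.03], [0, 0, 0]]])

```text
clock: 11.1
tcp_pos: [0.453, -0.3523, 0.1591]
orientation: [-0.07, -2.879, -0.011]
contact_force: [0.8, -0.4, 0.2]
grip_width: 0.0854
gripper_force: 0.0
```

```bash
python3 look.py w5 pin_head pin block; python3 -c "
from h import *
o=r.get_obs();print(R.from_rotvec(o['orientation']).as_matrix())"
```

```text
11.1 [ 0.453  -0.3523  0.1591] [-0.0704 -2.8791 -0.0112] [ 0.1873  0.5586  0.4254  1.7526 -0.1012  1.1035  2.1575]
pin_head [320.7 248. ] 0.72 [ 0.4603 -0.3497  0.055 ]
pin [317.8 235.7] 0.76 [ 0.4577 -0.3516  0.01  ]
block [315.9 235.7] 0.56 [ 0.4591 -0.3535  0.    ]
[[-9.64704379e-01  4.91414275e-02 -2.58709454e-01]
 [ 4.72964075e-02  9.98791620e-01  1.33547288e-02]
 [ 2.59053106e-01  6.47337616e-04 -9.65862863e-01]]
```

View pics/w5.png

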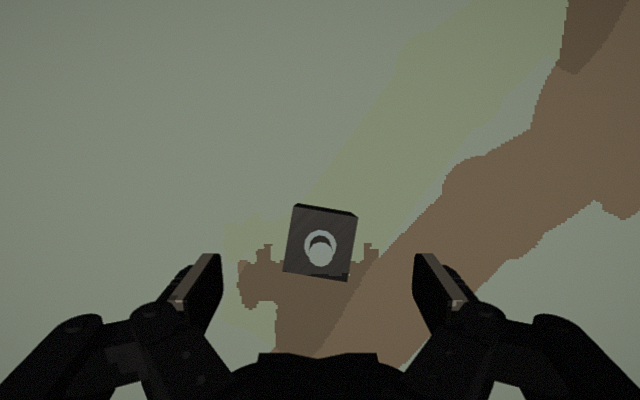

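The view shows the block at (320,243), the pin's flange ring centred near (320,243) and the grip top near (320,256), clear of the open pads.

```bash
python3 - <<'E'
from h import *
np.set_printoptions(precision=4,suppress=True)
o=r.get_obs();im,d=r.grab_frame('wrist')
g=im[215:275,290:350].mean(2)>130
n,l,s,c=cv2.connectedComponentsWithStats(g.astype(np.uint8))
for i in range(1,n):
    if s[i,4]>15:print(s[i]+np.array([290,215,0,0,0]),c[i]+[290,215])
print(d[225:270:4,320])
for uv,z in [((320,255),.091),((320,243),.061)]:print(atz(*ray('wrist',uv,o),z))
E
```

```text
[306 231  30  36 582] [320.7216 248.8196]
[0.2441 0.2412 0.2377 0.2287 0.2116 0.2083 0.2077 0.2077 0.2081 0.2088
 0.2069 0.2436]
[ 0.4577 -0.351   0.091 ]
[ 0.4551 -0.3507  0.061 ]
```

```bash
python3 to.py .456,-.352,.13 .456,-.352,.085
```

```text
.456,-.352,.13 [-0.042  0.005  0.109]
.456,-.352,.085 [-0.089  0.005  0.283]
up10mm [ 0.01   0.    -0.039] 11.35
```

Request:
servo_tool(commands=[[[-0.03, 0.005, 0.05], [0, 0, 0]], [[-0.042, 0.005, 0.109], [0, 0, 0]], [[-0.058, 0.005, 0.17], [0, 0, 0]], [[-0.074, 0.005, 0.227], [0, 0, 0]], [[-0.084, 0.005, 0.265], [0, 0, 0]], [[-0.089, 0.005, 0.283], [0, 0, 0]], [[-0.089, 0.005, 0.283], [0, 0, 0]], [[-0.089, 0.005, 0.283], [0, 0, 0]]])

```text
clock: 12.15
tcp_pos: [0.4557, -0.3533, 0.0851]
orientation: [-0.074, -2.879, -0.009]
contact_force: [0.4, -0.3, 0.3]
grip_width: 0.0855
gripper_force: 0.0
```

Request:
servo_tool(commands=[[[0, 0, 0], [0, 0, 0]], [[0, 0, 0], [0, 0, 0]], [[0, 0, 0], [0, 0, 0]], [[0, 0, 0], [0, 0, 0]], [[0, 0, 0], [0, 0, 0]], [[0, 0, 0], [0, 0, 0]], [[0, 0, 0], [0, 0, 0]], [[0, 0, 0], [0, 0, 0]]], claw=1, squeeze=60)

```text
clock: 12.95
tcp_pos: [0.4557, -0.3527, 0.085]
orientation: [-0.073, -2.878, -0.01]
contact_force: [-0.7, 1.5, 6.7]
grip_width: 0.014
gripper_force: 58.5
```

```bash
python3 to.py .456,-.352,.105 .456,-.352,.155
```

```text
.456,-.352,.105 [ 0.02   0.003 -0.078]
.456,-.352,.155 [ 0.072  0.003 -0.271]
up10mm [ 0.01   0.    -0.039] 12.95
```

Request:
servo_tool(commands=[[[0.01, 0, -0.039], [0, 0, 0]], [[0.03, 0, -0.117], [0, 0, 0]], [[0.05, 0, -0.195], [0, 0, 0]], [[0.072, 0, -0.28], [0, 0, 0]], [[0.072, 0, -0.28], [0, 0, 0]], [[0.072, 0, -0.28], [0, 0, 0]]])

```text
clock: 13.55
tcp_pos: [0.4563, -0.3533, 0.1571]
orientation: [-0.074, -2.879, -0.009]
contact_force: [0.1, 0.0, -1.0]
grip_width: 0.0136
gripper_force: 58.5
```

```bash
python3 - <<'E'
from h import *
np.set_printoptions(precision=4,suppress=True)
o=r.get_obs();print(o['clock'],np.array(o['tcp_pos']),np.array(o['contact_force']),o['grip_width'])
im,d=r.grab_frame('wrist');im2,_=r.grab_frame('scene')
for c in('wrist','scene'):
    for t in('pin','pin_head'):
        for k in r.mark_of(c,t)[:2]:print(c,t,k['uv'],round(k['confidence'],2))
for c in ['top']:
    r.grab_frame(c)
    for t in('pin','pin_head'):
        for k in r.mark_of(c,t)[:2]:print(c,t,k['uv'],round(k['confidence'],2))
a=cv2.resize(np.clip(im[180:400,200:440]*2.,0,255).astype(np.uint8),(480,440))
b=cv2.resize(np.clip(im2[180:260,110:200]*2.,0,255).astype(np.uint8),(315,280))
b=cv2.copyMakeBorder(b,0,160,0,0,cv2.BORDER_CONSTANT)
rgb('g6.png',np.hstack([a,b]))
E
python3 to.py .45,-.17,.17
```

```text
13.55 [ 0.4563 -0.3533  0.1571] [ 0.0719  0.0238 -0.9998] 0.013563918195883996
wrist pin [316.0, 248.0] 0.68
wrist pin_head [319.2, 264.5] 0.98
scene pin [150.6, 224.6] 0.71
scene pin [276.9, 158.6] 0.23
scene pin_head [140.4, 212.2] 0.73
.45,-.17,.17 [ 0.074  0.73  -0.035]
up10mm [ 0.01   0.    -0.039] 14.0
```

View pics/g6.png

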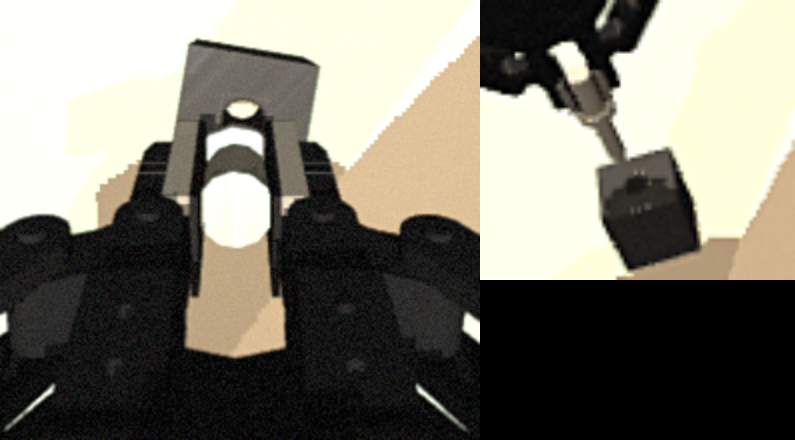

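The pin is held by its grip and clear of the block, with its top at wrist pixel (318,285). I'll check how upright it is by comparing the projections.

```bash
python3 - <<'E'
from h import *
np.set_printoptions(precision=1,suppress=True)
o=r.get_obs();T=np.eye(4);T[:3,:3]=R.from_rotvec(o['orientation']).as_matrix();T[:3,3]=o['tcp_pos']
def proj(c,P):
    m=r.camera_model(c);E=np.array(m['extrinsics']) if c!='wrist' else T@np.array(m['hand_eye'])
    p=np.linalg.inv(E)@np.r_[P,1];K=np.array([[m['fx'],0,m['cx']],[0,m['fy'],m['cy']],[0,0,1.]])
    return cv2.projectPoints(p[:3].reshape(1,1,3),np.zeros(3),np.zeros(3),K,np.array([m['k1'],0,0,0]))[0].ravel()
for ang in(-10,0,10,15):
    u=T[:3,:3]@R.from_euler('y',ang-15,degrees=True).as_matrix()@[0,0,-1]
    print(ang,np.round(u,2),*[(c,*[proj(c,np.array(o['tcp_pos'])+u*h) for h in(-.075,-.030,.006)]) for c in('wrist','scene')])
E
```

```text
-10 [-0.2  0.   1. ] ('wrist', array([316.9, 265.5]), array([316.8, 271.2]), array([316.8, 278.6])) ('scene', array([150.8, 228.1]), array([143.6, 212.8]), array([137.5, 199.8]))
0 [ 0. -0.  1.] ('wrist', array([316.9, 245.7]), array([316.9, 261.2]), array([316.8, 281.1])) ('scene', array([149.6, 224.6]), array([143.1, 211.4]), array([137.5, 200. ]))
10 [ 0.2 -0.   1. ] ('wrist', array([317. , 226.5]), array([316.9, 251.6]), array([316.7, 283.5])) ('scene', array([148. , 220.6]), array([142.5, 209.7]), array([137.7, 200.4]))
15 [ 0.3 -0.   1. ] ('wrist', array([317. , 217.1]), array([316.9, 247. ]), array([316.7, 284.7])) ('scene', array([147.2, 218.3]), array([142.1, 208.8]), array([137.7, 200.6]))
```

```bash
python3 to.py .44,-.12,.165 .405,.012,.165
```

```text
.44,-.12,.165 [ 0.117  0.927 -0.003]
.405,.012,.165 [0.278 1.448 0.04 ]
up10mm [ 0.01   0.    -0.039] 14.0
```

Request:
servo_tool(commands=[[[0.01, 0.06, -0.02], [0, 0, 0]], [[0.03, 0.18, -0.02], [0, 0, 0]], [[0.05, 0.32, -0.02], [0, 0, 0]], [[0.07, 0.46, -0.02], [0, 0, 0]], [[0.09, 0.6, -0.02], [0, 0, 0]], [[0.1, 0.74, -0.01], [0, 0, 0]], [[0.117, 0.84, -0.003], [0, 0, 0]], [[0.117, 0.927, -0.003], [0, 0, 0]], [[0.117, 0.927, -0.003], [0, 0, 0]]])

```text
clock: 14.9
tcp_pos: [0.4402, -0.1158, 0.1656]
orientation: [-0.065, -2.879, -0.012]
contact_force: [0.1, -0.4, -1.7]
grip_width: 0.0138
gripper_force: 58.7
```

Request:
servo_tool(commands=[[[0.03, 0.06, 0.01], [0, 0, 0]], [[0.07, 0.17, 0.02], [0, 0, 0]], [[0.11, 0.3, 0.03], [0, 0, 0]], [[0.14, 0.43, 0.04], [0, 0, 0]], [[0.161, 0.521, 0.043], [0, 0, 0]], [[0.161, 0.521, 0.043], [0, 0, 0]], [[0.161, 0.521, 0.043], [0, 0, 0]], [[0.161, 0.521, 0.043], [0, 0, 0]]])

```text
clock: 15.7
tcp_pos: [0.405, 0.011, 0.1655]
orientation: [-0.076, -2.879, -0.009]
contact_force: [0.0, 0.2, -0.8]
grip_width: 0.014
gripper_force: 58.7
```

```bash
python3 look.py w7 fork_hole pin_head pin; python3 to.py .405,.012,.15 .405,.012,.13; python3 - <<'E'
from h import *
im,_=r.grab_frame('scene')
for t in('fork_hole','pin','pin_head'):
    for k in r.mark_of('scene',t)[:1]:print(t,k['uv'],k['confidence'])
w=cv2.cvtColor(cv2.imread('pics/w7.png'),cv2.COLOR_BGR2RGB)
a=cv2.resize(np.clip(w[180:340,220:420]*2.,0,255).astype(np.uint8),(400,320))
b=cv2.resize(np.clip(im[110:190,230:330]*2.,0,255).astype(np.uint8),(400,320),interpolation=cv2.INTER_CUBIC)
rgb('g7.png',np.hstack([a,b]))
E
```

```text
15.7 [0.405  0.011  0.1655] [-0.076  -2.8785 -0.0092] [-0.3843  0.2966  0.2852  2.107  -0.1429  1.0145  1.5096]
fork_hole [315.6 243.2] 0.8 [0.4082 0.0097 0.062 ]
pin_head [320.1 265.4] 0.75 [0.427  0.0123 0.055 ]
pin [317.2 248.5] 0.78 [0.4223 0.0102 0.01  ]
.405,.012,.15 [-0.015  0.003  0.06 ]
.405,.012,.13 [-0.036  0.003  0.137]
up10mm [ 0.01  -0.    -0.039] 15.9
fork_hole [276.4, 159.3] 0.89
pin [278.7, 152.9] 0.47
pin_head [271.7, 138.0] 0.52
```

View pics/g7.png

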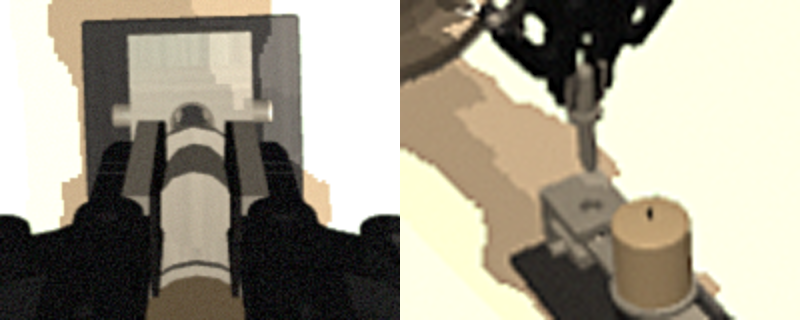

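The wrist crop shows the hole at (316,237), in line with the pin axis. The scene crop puts the pin tip at (276.8,153), above the hole at (278,161).

```bash
python3 - <<'E'
from h import *
z=.1655-.075
for t,f in [((276.8,152.8),(278,161)),((276.8,152.8),(276.4,159.3)),((278.7,152.9),(277.6,158))]:
    a=atz(*ray('scene',t),z);b=atz(*ray('scene',f),.062);print(a,b,a-b)
E
```

```text
[0.40849657 0.00822705 0.0905    ] [0.40916123 0.00904074 0.062     ] [-0.00066465 -0.0008137   0.0285    ]
[0.40849657 0.00822705 0.0905    ] [0.40052314 0.00897312 0.062     ] [ 0.00797344 -0.00074607  0.0285    ]
[0.411715  0.0121939 0.0905   ] [0.39760342 0.01440168 0.062     ] [ 0.01411158 -0.00220778  0.0285    ]
```

Aligned within about 1 mm. I lower the pin into the mouth.

Request:
servo_tool(commands=[[[-0.01, 0.002, 0.035], [0, 0, 0]], [[-0.02, 0.003, 0.075], [0, 0, 0]], [[-0.028, 0.003, 0.105], [0, 0, 0]], [[-0.033, 0.003, 0.125], [0, 0, 0]], [[-0.036, 0.003, 0.137], [0, 0, 0]], [[-0.036, 0.003, 0.137], [0, 0, 0]], [[-0.036, 0.003, 0.137], [0, 0, 0]]])

```text
clock: 16.8
tcp_pos: [0.4049, 0.0119, 0.1299]
orientation: [-0.074, -2.878, -0.008]
contact_force: [0.0, -5.1, -1.1]
grip_width: 0.014
gripper_force: 58.5
```

Request:
servo_tool(commands=[[[-0.003, -0.005, 0.012], [0, 0, 0]], [[-0.008, -0.006, 0.03], [0, 0, 0]], [[-0.012, -0.006, 0.047], [0, 0, 0]], [[-0.012, -0.006, 0.047], [0, 0, 0]], [[-0.012, -0.006, 0.047], [0, 0, 0]]])

```text
clock: 17.3
tcp_pos: [0.4048, 0.0109, 0.1172]
orientation: [-0.074, -2.879, -0.009]
contact_force: [1.5, -5.1, -4.1]
grip_width: 0.014
gripper_force: 58.5
```

Request:
servo_tool(commands=[[[-0.002, -0.005, 0.01], [0, 0, 0]], [[-0.006, -0.006, 0.024], [0, 0, 0]], [[-0.009, -0.006, 0.036], [0, 0, 0]], [[-0.012, -0.006, 0.048], [0, 0, 0]], [[-0.012, -0.006, 0.048], [0, 0, 0]], [[-0.012, -0.006, 0.048], [0, 0, 0]]])

```text
clock: 17.9
tcp_pos: [0.4044, 0.01, 0.1052]
orientation: [-0.073, -2.878, -0.01]
contact_force: [1.4, -0.7, -3.1]
grip_width: 0.0143
gripper_force: 58.7
```

Request:
servo_tool(commands=[[[-0.003, 0, 0.012], [0, 0, 0]], [[-0.006, 0, 0.024], [0, 0, 0]], [[-0.009, 0, 0.036], [0, 0, 0]], [[-0.011, 0, 0.044], [0, 0, 0]], [[-0.011, 0, 0.044], [0, 0, 0]], [[-0.011, 0, 0.044], [0, 0, 0]]])

```text
clock: 18.5
tcp_pos: [0.4044, 0.0098, 0.094]
orientation: [-0.073, -2.879, -0.01]
contact_force: [2.0, -2.9, -3.0]
grip_width: 0.0138
gripper_force: 58.9
```

Request:
servo_tool(commands=[[[-0.001, 0, 0.006], [0, 0, 0]], [[-0.003, 0, 0.012], [0, 0, 0]], [[-0.003, 0, 0.012], [0, 0, 0]], [[-0.003, 0, 0.012], [0, 0, 0]]])

```text
clock: 18.9
tcp_pos: [0.4045, 0.0099, 0.0918]
orientation: [-0.074, -2.878, -0.01]
contact_force: [-0.1, -2.7, 10.5]
grip_width: 0.014
gripper_force: 60.0
```

Request:
servo_tool(commands=[[[-0.001, 0, 0.004], [0, 0, 0]], [[-0.002, 0, 0.008], [0, 0, 0]], [[-0.003, 0, 0.012], [0, 0, 0]], [[-0.003, 0, 0.012], [0, 0, 0]], [[-0.003, 0, 0.012], [0, 0, 0]]])

```text
clock: 19.4
tcp_pos: [0.4046, 0.0098, 0.0915]
orientation: [-0.074, -2.877, -0.013]
contact_force: [-6.0, -2.9, 48.9]
grip_width: 0.0141
gripper_force: 64.1
```

```bash
python3 look.py w8 pin_head; python3 - <<'E'
from h import *
im,d=r.grab_frame('scene')
for t in('fork_hole','pin','pin_head'):
    for k in r.mark_of('scene',t)[:1]:print(t,k['uv'],k['confidence'])
w=cv2.cvtColor(cv2.imread('pics/w8.png'),cv2.COLOR_BGR2RGB)
a=cv2.resize(np.clip(w[180:340,220:420]*2.,0,255).astype(np.uint8),(400,320))
b=cv2.resize(np.clip(im[120:190,240:320]*2.,0,255).astype(np.uint8),(400,350),interpolation=cv2.INTER_CUBIC)[:320]
rgb('g8.png',np.hstack([a,b]))
E
```

```text
19.4 [0.4046 0.0098 0.0915] [-0.0741 -2.8772 -0.0125] [-0.3498  0.4273  0.2564  2.1525 -0.1967  0.8462  1.5682]
pin_head [315.1 265.6] 0.76 [0.4084 0.0087 0.055 ]
fork_hole [276.7, 158.4] 0.77
pin [280.6, 172.6] 0.6
pin_head [275.5, 160.1] 0.54
```

View pics/g8.png

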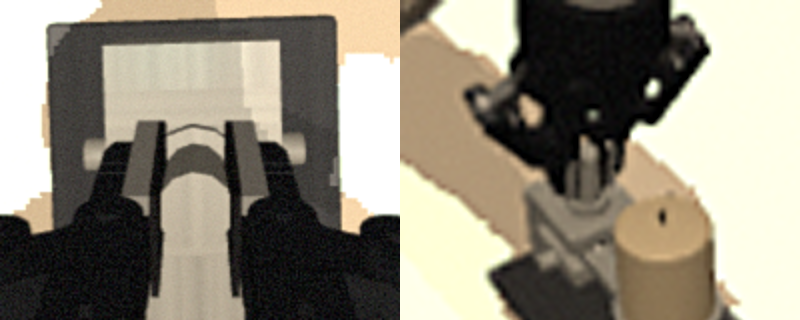

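The pin hits a hard stop at TCP height 0.0915, where a seated head should be, and the scene crop shows the flange on the cheek at (275,160). I ease off, open and retreat.

Request:
servo_tool(commands=[[[0.003, 0, -0.012], [0, 0, 0]], [[0.003, 0, -0.012], [0, 0, 0]]])

```text
clock: 19.9
tcp_pos: [0.4045, 0.0098, 0.0918]
orientation: [-0.073, -2.879, -0.01]
contact_force: [-0.2, -2.6, 13.6]
grip_width: 0.0143
gripper_force: 60.6
```

Request:
servo_tool(commands=[[[0, 0, 0], [0, 0, 0]], [[0, 0, 0], [0, 0, 0]], [[0, 0, 0], [0, 0, 0]], [[0, 0, 0], [0, 0, 0]], [[0, 0, 0], [0, 0, 0]], [[0, 0, 0], [0, 0, 0]], [[0, 0, 0], [0, 0, 0]]], claw=0)

```text
clock: 20.6
tcp_pos: [0.4042, 0.0099, 0.091]
orientation: [-0.073, -2.878, -0.01]
contact_force: [-0.9, -1.0, -0.9]
grip_width: 0.0852
gripper_force: 0.0
```

Request:
servo_tool(commands=[[[0.01, 0, -0.039], [0, 0, 0]], [[0.04, 0, -0.15], [0, 0, 0]], [[0.07, 0, -0.27], [0, 0, 0]], [[0.11, 0, -0.4], [0, 0, 0]], [[0.11, 0, -0.4], [0, 0, 0]], [[0.11, 0, -0.4], [0, 0, 0]]])

```text
clock: 21.2
tcp_pos: [0.404, 0.0099, 0.1957]
orientation: [-0.073, -2.881, -0.011]
contact_force: [-0.1, 0.5, -0.0]
grip_width: 0.0856
gripper_force: 0.0
```

```bash
python3 look.py w9 pin_head pin; python3 - <<'E'
from h import *
np.set_printoptions(precision=4,suppress=True,linewidth=200)
o=r.get_obs();w,d=r.grab_frame('wrist')
m=r.camera_model('wrist');T=np.eye(4);T[:3,:3]=R.from_rotvec(o['orientation']).as_matrix();T[:3,3]=o['tcp_pos'];E=T@np.array(m['hand_eye'])
for v in range(205,290,6):
    print(v,[round(float((lambda p:p[2])(ray('wrist',(u,v),o)[0]+ray('wrist',(u,v),o)[1]*d[v,u])),3) for u in(290,302,310,315,320,330,340)])
im,_=r.grab_frame('scene');r.grab_frame('top')
for c,t in [('scene','tumbler'),('top','tumbler'),('scene','dish'),('top','dish'),('scene','taper'),('top','taper')]:
    print(c,t,[np.round(k['uv'],1) for k in r.mark_of(c,t)[:1]])
a=cv2.resize(np.clip(w[170:330,220:420]*2.,0,255).astype(np.uint8),(400,320))
b=cv2.resize(np.clip(im[120:190,240:320]*2.,0,255).astype(np.uint8),(400,350),interpolation=cv2.INTER_CUBIC)[:320]
rgb('g9.png',np.hstack([a,b]))
E
```

```text
21.2 [0.404  0.0099 0.1957] [-0.0733 -2.8808 -0.0109] [-0.395   0.2461  0.2956  2.0852 -0.125   1.0819  1.4945]
pin_head [315.4 238.3] 0.59 [0.4098 0.0084 0.055 ]
205 [0.063, 0.334, 0.063, 0.063, 0.063, 0.063, 0.063]
211 [0.063, 0.064, 0.062, 0.064, 0.062, 0.062, 0.064]
217 [0.063, 0.063, 0.064, 0.064, 0.063, 0.063, 0.062]
223 [0.062, 0.064, 0.063, 0.064, 0.063, 0.063, 0.063]
229 [0.063, 0.065, 0.069, 0.069, 0.07, 0.063, 0.063]
235 [0.041, 0.064, 0.088, 0.1, 0.1, 0.069, 0.064]
241 [0.01, 0.062, 0.1, 0.099, 0.098, 0.069, 0.063]
247 [0.012, 0.064, 0.1, 0.1, 0.099, 0.063, 0.062]
253 [0.011, 0.064, 0.1, 0.1, 0.1, 0.064, 0.062]
259 [0.011, 0.063, 0.062, 0.062, 0.063, 0.063, 0.063]
265 [0.012, 0.051, 0.051, 0.051, 0.05, 0.051, 0.011]
271 [0.012, 0.05, 0.051, 0.051, 0.051, 0.052, 0.012]
277 [0.011, 0.051, 0.051, 0.052, 0.052, 0.051, 0.011]
283 [0.011, 0.05, 0.052, 0.053, 0.051, 0.052, 0.012]
289 [0.011, 0.052, 0.05, 0.053, 0.052, 0.051, 0.011]
scene tumbler [array([427.5, 185.2])]
top tumbler [array([182.1, 174.4])]
scene dish [array([217. , 314.1])]
top dish [array([458.5, 170.9])]
scene taper [array([389.3, 155.8])]
top taper [array([174.8, 244.1])]
```

View pics/g9.png

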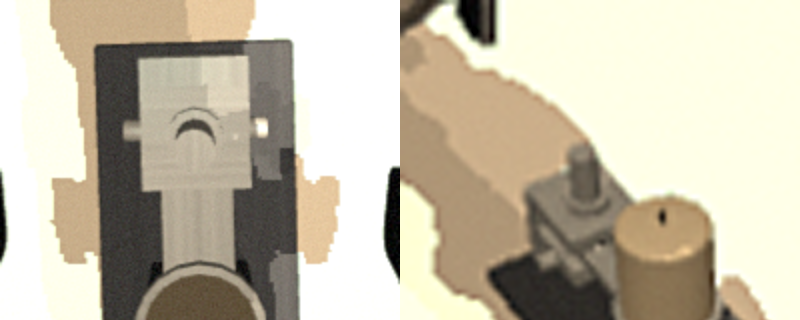

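The pin is home and upright. Its flange top is 6 mm above the cheek and its grip top about 36 mm above, as they should be when seated. The tumbler, dish and taper have not moved.

```bash
python3 -c "
from bench import r
print(r.hand_in())"
```

```text
the job is handed in; nothing more can be done
None
```

The job is handed in: the bar is home in the fork, the pin is pushed through with its head on the upper cheek, and the tumbler, dish and taper stand where they were; it took about 22 s, and no verdict came back.

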